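Stow the square-shank plunger and seat the gauge drawer

ROBOT

A 7-joint arm with a two-finger parallel gripper is mounted at the origin on the work surface. World frame = base frame: x ahead of the robot, y to its left, z up, the work surface at z = 0. Lengths are in m, angles in rad, forces in N, time in s.
With the tool pointing down it reaches from about 0.425 to 0.875 m from the base axis. Payload 4.7 kg.
Tool frame: the origin (TCP) lies between the finger pads; the fingertips stand 14 mm ahead of it and the grasp point (between the pads) lies 5 mm behind it; z points along the fingers, y is the line along which they close (so a half turn about z gives the same grasp; the last joint's range is limited). The gripper opens to 87 mm and grips with 3 to 60 N. Pads are 19 mm wide; open, the fingers measure 117 mm over their backs; the gripper's body (75 mm by 190 mm) begins 51 mm behind the grasp point.
Start: joints at [1.273, 0.321, -0.07, 1.45, 0.023, 1.371, -0.057], TCP at [0.199, -0.619, 0.237] pointing down, gripper open.
Joint ranges: [-2.86, 2.86], [-0.3, 2.09], [-1.38, 1.24], [0.06, 2.45], [-1.56, 4.7], [0.09, 2.05], [-2.69, 2.69]. Speed limits (rad/s): [2.57, 2.57, 3.14, 3.14, 3.14, 3.14, 3.14].

INTERFACE

Orientations are given as a rotation vector (axis times angle).
In Python, from bench import get_state, get_image, camera_params, close_job gives the robot as it stands. The module is installed in compiled form; this text tells all that it offers.
- The arm moves only by the tool arm_command, never from a script. Its argument "motion" is a list of rows, each a list of 5 numbers: the finger opening in mm, from 0 to 87, then the shift along the tool's x, y, z in mm, then the turn about the tool's z in degrees. In form: [[gripper, x, y, z, spin], ...]. A call has 1 to 5 rows; each row is the pose to reach, as a shift and turn from the pose commanded when the call began, along the tool's axes at that moment; what a row does not reach only later rows make up. A row lasts 1/12 s, in which the tool goes at most 41.7 mm and 7.16 degrees, less where a joint would pass 70% of its speed; a pose out of reach is approached as far as the arm can. A call with a gripper value outside its range is refused whole. The fingers move at their own pace and stop on an object; "newtons" is the grip in N (left out, the last holds). Time passes only in rows, so rows that repeat a pose let the fingers close. It gives the time, the measured TCP pose, the force, the opening and the grip force at its end, in the units of the state.
- get_state(): the state, without advancing time (a new reading comes with each control period).
- get_image(name): name is "side" or "top" or "wrist"; returns (picture, depth): 384x512x3 uint8, red, green, blue; 384x512 float32, m along the optical axis (not along the pixel's ray), 0 where there is no reading.
- camera_params(name): a dict with "intrinsics" (3x3 intrinsics, pixels), "extrinsics" (4x4, takes a point from camera to world coordinates). Camera axes: x right, y down, z forward; pixel columns grow to the right and rows downward; lengths in m; the calibration is good to about 2 mm. A picture is of the moment at which its call begins: read the wrist's pose just before it. camera_params takes no time and is no camera call; for the wrist camera it gives the pose at the moment of the call.
- close_job(): hands the job in; it is judged then, once.
The state is a dict: "time": time; "joint_positions": joint angles; "qd": joint speeds; "joint_torque": joint torques, N m; "position": TCP position; "tool_rot": TCP orientation; "ft_force": force on the tool from outside, world axes, zero at the start; "torque": the same for the moment, N m; "grip_width": opening from 0.0 (shut) to 1.0 (fully open); "grip_force": force on a finger pad.
Only numpy, scipy, OpenCV 4.12 (cv2) and the standard library are available. Lean on these libraries where they do the work, as an engineer would, in place of code of your own. Each camera call takes 0.05 s, during which the arm holds its last target. There are 200 camera calls.

TASK

Take the square-shank test plunger from the white rack, turn it until its shank matches the square hole of the index plate in the open gauge drawer, and let it down until its flange rests on the plate. Then push the drawer in gently, without slamming or forcing it, past its spring detent until it is fully home and flush with the cabinet, with the plunger still in its hole, and let go. Leave the round plunger, the white housing, the weight and the rule where they are.

Things in the scene. Friction and masses are not known exactly. Their poses are not given: they have to be found in the camera images.
- plunger: Square-shank test plunger, steel, 0.3 to 0.5 kg, 102 mm long, upright. Origin: centre of the shank's lower end, z up. Square shank 24 x 24 mm from z 0 to 46 mm (first 3 mm only 20 x 20), round flange 54 mm across from 46 to 52, square grip block above. It starts hanging by its flange in one of the rack's two holes, lower end 6 mm above the table, at any yaw.
- grip (a point): Centre of the plunger's square grip block, 36 x 36 mm, from 52 to 102 mm above the plunger's lower end (this point: 77 mm). The sides of grip and shank are parallel to the plunger's x and y axes.
- round_plunger: A bystander: plunger of the same lengths, flange and mass but with round shank (24 mm) and round grip (36 mm across), in the other hole of the rack, 100 mm from the first. Origin at the lower end of its shank.
- rack: White plastic block 90 (x) x 190 (y) x 52 mm high, fixed, with two vertical round holes of 39 mm diameter at y = -50 and +50 mm. Origin at the centre of its underside.
- cabinet: Grey cabinet 280 (x, depth) x 200 (y) x 136 mm high, fixed to the table, with one drawer that slides out of its open front towards the cabinet's -x. Origin at the centre of its underside; the front edge is at x = -140 mm.
- lintel (a point): Middle of the upper edge of the cabinet's opening, on its front, 128 mm above the table. A fully seated plunger (top at 122 mm) passes under it, one that is not seated strikes it.
- drawer (a joint): How far the drawer is open, m: 0 is home (rubber stop, gives 1 mm per 8 N; face flush with the cabinet's front edge), 0.2 fully out. Sliding takes 1.5 N plus 40 N per m/s. A spring roller meets a bump on the drawer at about 0.018 and resists with some 9 N, fading to 0.006; past that it draws the drawer in with up to 4 N. Left between the two it is pushed out again.
- socket (a point): Centre of the mouth of the square hole, 27 x 27 mm, in the top of the index plate, 66 mm above the table. It moves with the drawer; its axes are parallel to the cabinet's and do NOT show the angle of the hole. The plate, steel, 84 x 84 x 12 mm, sides parallel to the hole's, stands 0.15 to 0.75 rad anticlockwise (from above) of these axes: find the angle by touch, or look.
- hole_floor (a point): Drawer floor under the square hole, 51 mm below its mouth (the shank needs 46); the space between is open. The index plate turns stiffly (0.2 N m) about this vertical. The inside of the drawer's front lies 73 mm towards -x; the side walls are lower than the plate; three fixed discs stand 120 mm towards +x, up to 76 mm above the table.
- front (a point): Point on the outer face of the drawer's front, mid-width, 100 mm above the table; outward is -x, 85 mm from the hole's axis. Aluminium panel 170 mm wide, 12 mm thick, from 16 to 126 mm above the table. Above the handle the face is plain and can be pushed.
- handle (a point): Middle of the drawer's bar handle: a 10 mm bar, 100 mm wide, 50 mm above the table, its centreline 22 mm out from the face.
- white_housing: A bystander: white round plastic test housing 116 mm across, 78 mm high, loose. Origin under its centre.
- weight: A bystander: steel cylinder 48 mm across, 45 mm high, loose. Origin under its centre.
- rule: A bystander: steel rule 200 x 30 x 4 mm lying flat, loose. Origin under its centre.
Things that resemble listed ones, but are neither listed nor needed, are in the scene too. Leave any blue look-alike of the plunger alone.

How it is judged:
By the outcome, as a careful person would: the job done as asked, in the order asked, and still so for the second after the job is handed in, with the robot touching nothing.
It also fails if it takes over 61 s, if anything falls off the work surface, if the arm or the gripper's body presses on something with over 40 N, if the wrist force passes 120 N, or if a joint passes its speed limit or range.

## Working session

There is one attempt and no reset: what is moved stays moved. The work goes in short steps, Python scripts to look and compute and a tool call to move; the robot and the scene stay as the last step left them, time stands still between calls to the robot, and variables do not carry over. Pictures are saved under pics/ and viewed, at most 10 in all, crops included, and the job is handed in when it is done.

Besides the shell and the picture viewer there is one more tool, called after "Request:" by a JSON object that holds its "op" and its "data", one argument or row to a line. arm_command: Moves the arm, as the interface text tells. Its arguments: {"type":"object","properties":{"motion":{"type":"array"},"newtons":{"type":"number"}},"required":["motion"]}

```bash
mkdir -p pics; cat > h.py <<'E'
import numpy as np, cv2
from bench import *
from scipy.spatial.transform import Rotation as R
def snap(n):
    P=camera_params(n); im,d=get_image(n); return im,d,np.array(P["intrinsics"]),np.array(P["extrinsics"])
def ray(uv,z,K,T):
    d=T[:3,:3]@np.linalg.solve(K,[uv[0],uv[1],1]); o=T[:3,3]; return o+d*(z-o[2])/d[2]
def cloud(d,K,T):
    v,u=np.indices(d.shape); p=np.stack([(u-K[0,2])/K[0,0]*d,(v-K[1,2])/K[1,1]*d,d],-1)
    return p@T[:3,:3].T+T[:3,3]
def save(n,im): cv2.imwrite(n,im[...,::-1])
E
python3 - <<'E'
from h import *
s=get_state(); print({k:np.round(v,3).tolist() for k,v in s.items()})
a={}
for n in("top","side"):
    im,d,K,T=snap(n); np.savez(f"{n}0.npz",im=im,d=d,K=K,T=T); a[n]=im; print(n,K.round(1).tolist(),T.round(3).tolist())
save("pics/a.png",cv2.resize(a["top"],(800,600))); save("pics/b.png",cv2.resize(a["side"],(800,600)))
E
```

```text
{'time': 0.0, 'joint_positions': [1.273, 0.322, -0.07, 1.452, 0.023, 1.371, -0.057], 'qd': [-0.0, 0.0, -0.0, 0.002, 0.001, 0.001, 0.0], 'joint_torque': [-0.0, -49.129, -0.404, -31.253, -0.064, 0.044, 0.0], 'position': [0.199, -0.618, 0.235], 'tool_rot': [-3.102, -0.487, 0.001], 'ft_force': [-0.229, -0.285, 0.539], 'torque': [0.005, -0.041, 0.039], 'grip_force': 0.0, 'grip_width': 1.0}
top [[410.5, 0.0, 258.3], [0.0, 410.5, 181.7], [0.0, 0.0, 1.0]] [[-0.021, -0.987, 0.158, 0.388], [-1.0, 0.017, -0.024, -0.055], [0.021, -0.159, -0.987, 1.287], [0.0, 0.0, 0.0, 1.0]]
side [[492.8, 0.0, 259.2], [0.0, 492.8, 189.9], [0.0, 0.0, 1.0]] [[0.999, -0.028, 0.036, 0.523], [-0.046, -0.653, 0.756, -1.024], [0.003, -0.757, -0.653, 0.922], [0.0, 0.0, 0.0, 1.0]]
```

View pics/a.png

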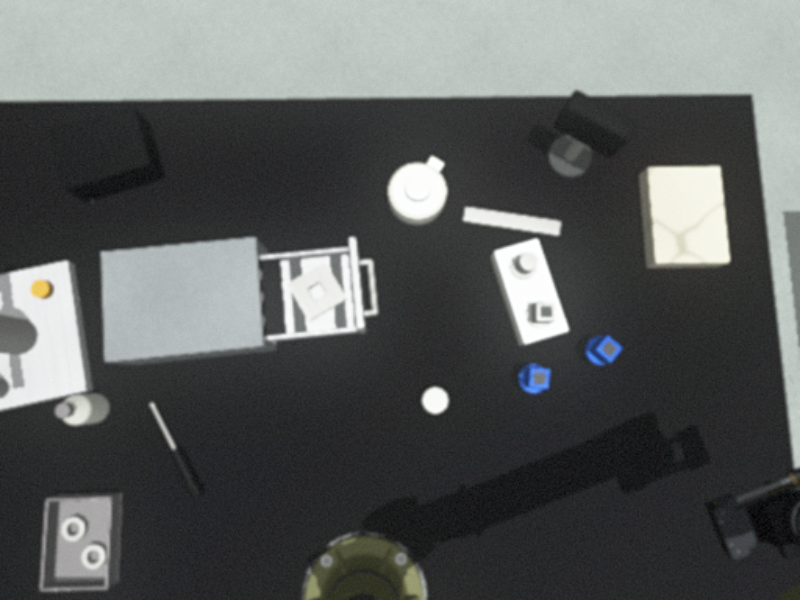

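View pics/b.png

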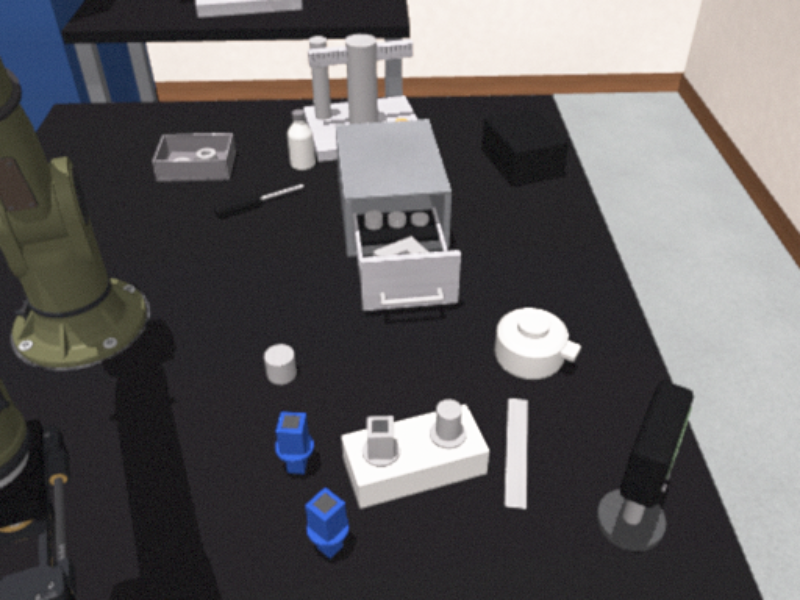

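The top view shows the rack with a square-grip plunger at (542,312) and a round one at (524,262). The plate is in the drawer at (317,292), the blue look-alikes are at (535,378) and (604,350), and the cabinet is on the left. In the side view the square plunger is at (380,437) and the round one at (448,420). The grey square-grip one in the rack fits the description, because blue ones are to be left alone and the other has a round grip. I'll confirm that with an enlarged crop and measure.

```bash
python3 - <<'E'
from h import *
L={n:np.load(n+"0.npz") for n in("top","side")}
t=L["top"];s=L["side"]
c=lambda im,x,y,w,h:cv2.resize(im[y:y+h,x:x+w],(400,400),interpolation=cv2.INTER_CUBIC)
save("pics/c.png",np.hstack([c(t["im"],310,145,60,80),c(t["im"],160,145,80,80)]) )
C=cloud(t["d"],t["K"],t["T"])
for nm,(x,y) in dict(sq=(542,312),rd=(524,262),plate=(328,280),hole=(317,292),rack=(560,328),cab=(180,300),table=(480,400)).items():
    print(nm,C[int(y*.64),int(x*.64)].round(4))
hs=lambda im:cv2.cvtColor(im,cv2.COLOR_RGB2HSV)
for n,D,w in(("top",t,(310,145,370,225)),("side",s,(210,255,320,325))):
    C=cloud(D["d"],D["K"],D["T"]); m=np.zeros(C.shape[:2],bool); m[w[1]:w[3],w[0]:w[2]]=1
    m&=(C[...,2]>.098)&(C[...,2]<.118)
    k,lab,st,ce=cv2.connectedComponentsWithStats(m.astype(np.uint8))
    for i in range(1,k):
        if st[i,4]>15:
            p=C[lab==i]; print(n,st[i],ce[i].round(1),p.mean(0).round(4),((p.max(0)+p.min(0))/2).round(4),np.ptp(p,0).round(3),ray(ce[i],.108,D["K"],D["T"]).round(4))
E
```

```text
sq [ 0.5222 -0.3379  0.1056]
rd [ 0.6163 -0.3092  0.112 ]
plate [0.5944 0.0633 0.0685]
hole [0.5818 0.0904 0.0141]
rack [ 0.4971 -0.3855  0.0525]
cab [0.5506 0.3204 0.1356]
table [ 0.359  -0.2323 -0.0007]
top [332 161  13  13 120] [338.2 166.8] [ 0.6175 -0.3193  0.1084] [ 0.6179 -0.3198  0.1066] [0.035 0.034 0.016] [ 0.6176 -0.3194  0.108 ]
top [343 193  13  13 166] [348.9 199. ] [ 0.5217 -0.3459  0.1082] [ 0.5219 -0.3469  0.1074] [0.036 0.037 0.013] [ 0.5217 -0.3459  0.108 ]
side [279 255  17  16 208] [287.4 262.6] [ 0.6184 -0.324   0.1074] [ 0.6179 -0.3204  0.1054] [0.035 0.037 0.015] [ 0.6183 -0.3246  0.108 ]
side [235 266  17  17 276] [243.  273.7] [ 0.5218 -0.3508  0.1079] [ 0.5221 -0.3477  0.1056] [0.035 0.038 0.015] [ 0.5218 -0.351   0.108 ]
side [210 313  11  12  88] [213.9 319.9] [ 0.4629 -0.4593  0.1029] [ 0.465  -0.4575  0.1032] [0.02  0.028 0.008] [ 0.4633 -0.4629  0.108 ]
```

View pics/c.png

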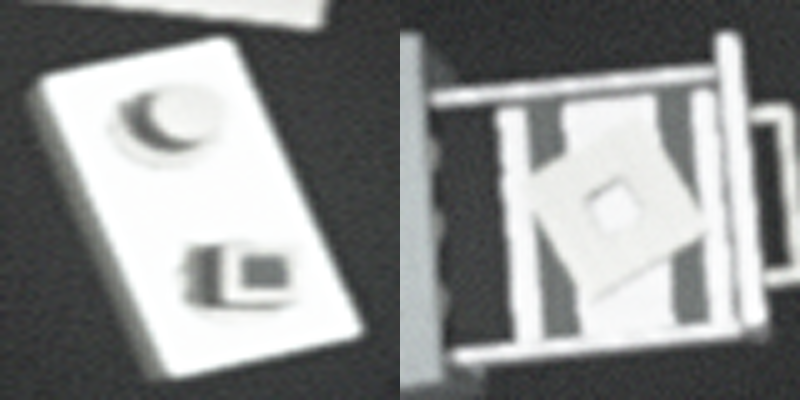

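The crop confirms it: the grey square-grip plunger stands in the rack's near hole, and the hole and plate in the drawer are visibly turned. I'll compute the move to a viewing pose above the plunger.

```bash
cat >> h.py <<'E'
def go(target,yaw=None):
    "shift in tool axes mm and spin deg (tool x-axis world yaw, mod 90) to world target"
    s=get_state(); M=R.from_rotvec(s["tool_rot"]).as_matrix()
    d=M.T@(np.array(target)-s["position"])*1e3
    y=np.degrees(np.arctan2(M[1,0],M[0,0])); out=[d.round(1).tolist(),"yaw",round(y,2)]
    if yaw is not None: out+=["spin",round(-((yaw-y+45)%90-45),2)]
    print(*out)
E
python3 - <<'E'
from h import *
go([.522,-.347,.30],0)
P=camera_params("wrist"); s=get_state(); M=R.from_rotvec(s["tool_rot"]).as_matrix()
T=np.array(P["extrinsics"]); print(M.round(3), "cam in tool",(M.T@(T[:3,3]-s["position"])).round(3),(M.T@T[:3,:3]).round(3),np.round(P["intrinsics"],0).tolist())
E
```

```text
[390.4, -159.2, -64.2] yaw 17.86 spin 17.86
[[ 0.952  0.307 -0.001]
 [ 0.307 -0.952  0.002]
 [-0.    -0.002 -1.   ]] cam in tool [ 0.073 -0.    -0.148] [[-0.    -0.965 -0.264]
 [ 1.    -0.     0.   ]
 [-0.    -0.264  0.965]] [[324.0, 0.0, 253.0], [0.0, 324.0, 195.0], [0.0, 0.0, 1.0]]
```

Request:
{"op": "arm_command", "data": {
  "motion": [
    [60, 36, -15, -6, 3.6],
    [60, 74, -30, -12, 7.2],
    [60, 112, -45, -18, 10.8],
    [60, 150, -60, -24, 14.4],
    [60, 188, -76, -30, 18]
  ],
  "newtons": 30
}}

```text
time: 0.52
position: [0.356, -0.4871, 0.2664]
tool_rot: [-3.141, 0.009, 0.001]
ft_force: [0.3, -1.0, 1.0]
grip_width: 0.728
grip_force: 0.0
```

```bash
python3 -c "
from h import *
go([.522,-.347,.28],0)"
```

```text
[165.1, -141.1, -13.6] yaw -0.34 spin -0.34
```

Request:
{"op": "arm_command", "data": {
  "motion": [
    [60, 31, -27, -3, 0],
    [60, 62, -53, -6, 0],
    [60, 93, -80, -9, 0],
    [60, 124, -106, -12, 0],
    [60, 155, -133, -14, 0]
  ]
}}

```text
time: 0.93
position: [0.5113, -0.3547, 0.2806]
tool_rot: [3.141, -0.004, -0.0]
ft_force: [0.5, -0.2, 1.0]
grip_width: 0.691
grip_force: 0.0
```

Request:
{"op": "arm_command", "data": {
  "motion": [
    [60, 10, -8, 0, 0],
    [60, 10, -8, 0, 0],
    [60, 10, -8, 0, 0]
  ]
}}

```text
time: 1.18
position: [0.5206, -0.3473, 0.2799]
tool_rot: [-3.141, 0.0, 0.002]
ft_force: [-0.4, 0.2, 0.4]
grip_width: 0.694
grip_force: 0.0
```

```bash
python3 - <<'E'
from h import *
im,d,K,T=snap("wrist"); np.savez("w1.npz",im=im,d=d,K=K,T=T); save("pics/d.png",im)
C=cloud(d,K,T); s=get_state();print(s["position"])
m=((abs(C[...,2]-.108)<.006)&(abs(C[...,0]-.522)<.035)&(abs(C[...,1]+.347)<.035)).astype(np.uint8)
k,lab,st,ce=cv2.connectedComponentsWithStats(m); i=1+np.argmax(st[1:,4]); p=C[lab==i]
print(st[i],ray(ce[i],.108,K,T),np.median(p[:,2]))
c,_=cv2.findContours((lab==i).astype(np.uint8),cv2.RETR_EXTERNAL,cv2.CHAIN_APPROX_NONE)
q=np.array([ray(x,.108,K,T)[:2] for x in c[0][:,0]],np.float32)*1000
print(cv2.minAreaRect(q))
E
```

```text
[ 0.51943886 -0.34889359  0.27994363]
[ 236  161   36   36 1253] [ 0.52258977 -0.34688303  0.108     ] 0.1082482479231181
((522.48583984375, -346.9930114746094), (35.67253494262695, 36.15339279174805), 89.98204040527344)
```

View pics/d.png

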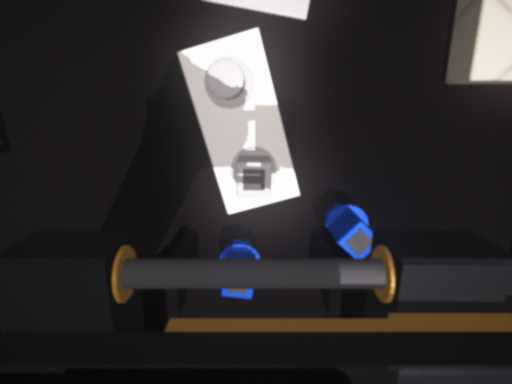

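The wrist view shows the plunger's grip at (254,180). Its top is at z 108 mm and measures 36 x 36, with yaw about 0 and centre (0.5225, -0.347). I'll descend and grasp.

Request:
{"op": "arm_command", "data": {
  "motion": [
    [60, 2, -1, 35, 0],
    [60, 2, -1, 70, 0],
    [60, 2, -1, 105, 0],
    [60, 2, -1, 135, 0],
    [60, 2, -1, 150, 0]
  ]
}}

```text
time: 1.65
position: [0.5179, -0.3483, 0.1257]
tool_rot: [-3.139, 0.01, 0.01]
ft_force: [-0.4, 0.3, 0.2]
grip_width: 0.694
grip_force: 0.0
```

```bash
python3 -c "
from h import *
go([.5225,-.347,.082],0)"
```

```text
[4.9, -1.2, 43.7] yaw -0.36 spin -0.36
```

Request:
{"op": "arm_command", "data": {
  "motion": [
    [60, 4, -1, 15, 0],
    [60, 4, -1, 30, 0],
    [60, 4, -1, 42, 0],
    [60, 4, -1, 42, 0]
  ]
}}

```text
time: 1.98
position: [0.523, -0.347, 0.0854]
tool_rot: [-3.139, 0.008, 0.008]
ft_force: [-1.0, 0.5, -0.6]
grip_width: 0.689
grip_force: 0.0
```

Request:
{"op": "arm_command", "data": {
  "motion": [
    [50, 0, 0, 0, 0],
    [42, 0, 0, 0, 0],
    [34, 0, 0, 0, 0],
    [30, 0, 0, 0, 0],
    [30, 0, 0, 0, 0]
  ],
  "newtons": 35
}}

```text
time: 2.4
position: [0.5269, -0.3467, 0.0897]
tool_rot: [3.14, -0.004, 0.003]
ft_force: [-1.5, 0.5, 2.8]
grip_width: 0.407
grip_force: 35.0
```

Request:
{"op": "arm_command", "data": {
  "motion": [
    [30, 0, 0, 0, 0],
    [30, 0, 0, 0, 0],
    [30, 0, 0, 0, 0]
  ]
}}

```text
time: 2.65
position: [0.5269, -0.3468, 0.0896]
tool_rot: [3.14, -0.004, 0.002]
ft_force: [-0.1, -1.3, 5.0]
grip_width: 0.411
grip_force: 35.0
```

Request:
{"op": "arm_command", "data": {
  "motion": [
    [30, 0, 0, -10, 0],
    [30, 0, 0, -25, 0],
    [30, 0, 0, -45, 0],
    [30, 0, 0, -70, 0],
    [30, 0, 0, -100, 0]
  ]
}}

```text
time: 3.07
position: [0.5243, -0.3445, 0.1865]
tool_rot: [-3.137, 0.003, 0.009]
ft_force: [1.1, -0.9, -4.6]
grip_width: 0.412
grip_force: 35.0
```

Request:
{"op": "arm_command", "data": {
  "motion": [
    [30, 0, 0, -30, 0],
    [30, 0, 0, -50, 0],
    [30, 0, 0, -50, 0],
    [30, 0, 0, -50, 0]
  ]
}}

```text
time: 3.4
position: [0.5263, -0.3456, 0.2384]
tool_rot: [-3.141, 0.003, -0.0]
ft_force: [0.4, -0.1, -5.4]
grip_width: 0.411
grip_force: 35.0
```

```bash
python3 - <<'E'
from h import *
D=np.load("top0.npz");C=cloud(D["d"],D["K"],D["T"]);im=D["im"]
# plate top: z within 4mm of .066 near hole
m=((abs(C[...,2]-.066)<.006)&(np.hypot(C[...,0]-.583,C[...,1]-.082)<.08)).astype(np.uint8)
k,lab,st,ce=cv2.connectedComponentsWithStats(m); i=1+np.argmax(st[1:,4])
c,_=cv2.findContours((lab==i).astype(np.uint8),cv2.RETR_EXTERNAL,cv2.CHAIN_APPROX_NONE)
q=np.array([ray(x,.066,D["K"],D["T"])[:2] for x in c[0][:,0]],np.float32)*1000
print("plate",cv2.minAreaRect(q),st[i],np.median(C[lab==i][:,2]))
m=((C[...,2]>.129)&(C[...,2]<.143)&(C[...,1]>.1)&(C[...,1]<.6)).astype(np.uint8)
k,lab,st,ce=cv2.connectedComponentsWithStats(m); i=1+np.argmax(st[1:,4])
c,_=cv2.findContours((lab==i).astype(np.uint8),cv2.RETR_EXTERNAL,cv2.CHAIN_APPROX_NONE)
q=np.array([ray(x,.136,D["K"],D["T"])[:2] for x in c[0][:,0]],np.float32)*1000
print("cab",cv2.minAreaRect(q))
print(cv2.boxPoints(cv2.minAreaRect(q)).round(0).tolist())
go([.55,.05,.27],0); s=get_state(); print(s["ft_force"],s["joint_positions"])
E
```

```text
plate ((574.4862060546875, 82.51808166503906), (85.03709411621094, 83.70528411865234), 30.784221649169922) [184 167  38  39 691] 0.06692812118957403
cab ((554.7113037109375, 317.2052001953125), (200.52203369140625, 280.9358825683594), 4.717508792877197)
[[443.0, 449.0], [466.0, 169.0], [666.0, 185.0], [643.0, 465.0]]
[22.9, -395.7, -31.6] yaw -0.11 spin -0.11
[ 0.39978405 -0.12605385 -5.36041781] [ 0.76500286  0.29043897 -0.2796743   1.49545598  0.08063646  1.36709888
 -1.09259474]
```

Request:
{"op": "arm_command", "data": {
  "motion": [
    [30, -2, -30, -15, 0],
    [30, -4, -70, -30, 0],
    [30, -6, -110, -40, 0],
    [30, -8, -150, -40, 0],
    [30, -10, -190, -40, 0]
  ]
}}

```text
time: 3.82
position: [0.5153, -0.1537, 0.2761]
tool_rot: [-3.14, 0.004, 0.006]
ft_force: [0.5, 1.5, -4.6]
grip_width: 0.413
grip_force: 35.0
```

Request:
{"op": "arm_command", "data": {
  "motion": [
    [30, 0, -40, 0, -6],
    [30, 0, -80, 0, -12],
    [30, 0, -120, 0, -18],
    [30, 0, -160, 0, -25],
    [30, 0, -200, 0, -31]
  ]
}}

```text
time: 4.23
position: [0.5151, 0.0456, 0.2754]
tool_rot: [-3.025, -0.844, 0.008]
ft_force: [1.4, -0.3, -5.3]
grip_width: 0.412
grip_force: 35.0
```

Request:
{"op": "arm_command", "data": {
  "motion": [
    [30, 0, 0, 0, 0],
    [30, 0, 0, 0, 0],
    [30, 0, 0, 0, 0]
  ]
}}

```text
time: 4.48
position: [0.5159, 0.0434, 0.276]
tool_rot: [-3.028, -0.836, 0.007]
ft_force: [0.5, -1.9, -4.7]
grip_width: 0.409
grip_force: 35.0
```

```bash
cat > look.py <<'E'
from h import *
import sys
im,d,K,T=snap("wrist"); save(sys.argv[1],im); s=get_state(); print(s["position"],s["tool_rot"])
C=cloud(d,K,T)
m=((abs(C[...,2]-.066)<.006)&(np.hypot(C[...,0]-.5745,C[...,1]-.0825)<.08)).astype(np.uint8)
k,lab,st,ce=cv2.connectedComponentsWithStats(m); i=1+np.argmax(st[1:,4]); print(st[i],np.median(C[lab==i][:,2]))
c,h=cv2.findContours((lab==i).astype(np.uint8),cv2.RETR_CCOMP,cv2.CHAIN_APPROX_NONE)
for a in c:
    if len(a)<25: continue
    q=np.array([ray(x,.066,K,T)[:2] for x in a[:,0]],np.float32)*1000
    print(len(a),cv2.minAreaRect(q))
np.savez("w2.npz",im=im,d=d,K=K,T=T)
E
python3 look.py pics/e.png; python3 -c "
from h import *
go([.5745,.0825,.28],30.8)"
```

```text
[0.51627901 0.04244929 0.27637272] [-3.02884071 -0.83290017  0.00620355]
[ 210   66   81   82 5773] 0.06614856274480307
317 ((574.3904418945312, 82.85134887695312), (83.3431396484375, 84.11317443847656), 30.838672637939453)
100 ((573.6138916015625, 82.48301696777344), (27.838851928710938, 28.00434684753418), 30.84477996826172)
[70.5, -4.7, -3.9] yaw 30.75 spin -0.05
```

View pics/e.png

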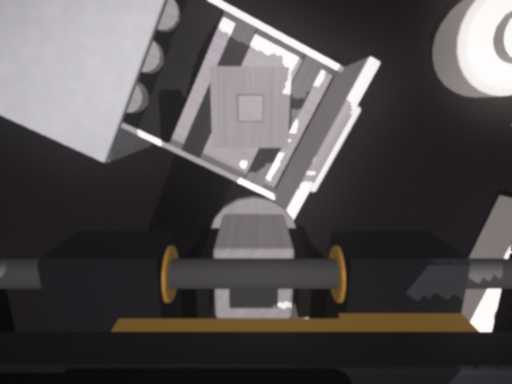

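The hole is at pixel (251,107), 27.9 mm square, at (0.574, 0.0827), yaw 30.84°, and the plate agrees. The held plunger's flange and grip show at rows 197–310. I'll measure where it sits in the hand with the same camera.

```bash
python3 - <<'E'
from h import *
D=np.load("w2.npz"); C=cloud(D["d"],D["K"],D["T"]); s=get_state(); M=R.from_rotvec(s["tool_rot"]).as_matrix()
P=(C-s["position"])@M   # tool frame
P=P*1e3
w=np.zeros(C.shape[:2],bool); w[190:320,205:300]=1
w&=(D["d"]>0)&(C[...,2]>.1)
for r in (196,199,203,207,211,215,219,225,240,255,285,300): print(r,P[r,252].round(1),P[r,218].round(1),P[r,288].round(1))
f=w&(P[...,2]>20)&(P[...,0]>18)&(P[...,0]<40)
print(f.sum(),np.histogram(P[f][:,2],bins=12))
np.save("P.npy",P)
E
```

```text
196 [21.8 -2.  36.7] [-44.6 -49.  276.2] [-15.4  34.3 171.3]
199 [21.3 -2.  32. ] [-48.5 -49.  275.1] [-17.2  33.9 166.5]
203 [18.8 -2.  32.5] [-54.2 -49.1 275.3] [-18.1  32.8 155.3]
207 [16.3 -2.  32.5] [-60.3 -49.4 276.5] [-20.5  32.3 149.9]
211 [14.4 -2.  30.8] [-66.5 -49.7 277.7] [-24.7  32.5 150.4]
215 [13.  -1.9 27.9] [ 11.4 -21.9  32.5] [11.7 19.1 31.8]
219 [13.2 -1.9 20.5] [  8.8 -22.   32.8] [ 9.3 19.1 31.5]
225 [12.9 -1.9 11.8] [  4.9 -22.1  33. ] [ 5.4 19.3 31.8]
240 [12.8 -1.8 -7.8] [ 13.2 -17.6  -8.6] [12.9 14.9 -7.9]
255 [ 10.2  -1.8 -18.2] [  9.8 -16.7 -17.4] [  9.9  14.1 -17.4]
285 [ 28.3  -1.6 -73.1] [ 28.5 -10.3 -73.5] [ 28.5   7.7 -73.4]
300 [-11.8  -1.8 -18.6] [-12.2 -17.2 -18.1] [-12.1  14.6 -18.2]
296 (array([10, 28, 84, 64, 33, 15, 20, 15, 14,  6,  4,  3]), array([30.05950079, 30.73290681, 31.40631283, 32.07971885, 32.75312487,
       33.42653089, 34.09993691, 34.77334293, 35.44674895, 36.12015498,
       36.793561  , 37.46696702, 38.14037304]))
```

The plunger hangs straight in the hand. Its centre is at tool (-5, -1.4) mm and its lower end 84 mm ahead of the TCP. I'll move above the hole, check, then lower.

Request:
{"op": "arm_command", "data": {
  "motion": [
    [30, 20, -1, 0, 0],
    [30, 45, -2, 10, 0],
    [30, 65, -3, 20, 0],
    [30, 75, -4, 40, 0],
    [30, 75, -4, 60, 0]
  ]
}}

```text
time: 4.95
position: [0.5813, 0.0858, 0.2169]
tool_rot: [-3.027, -0.833, -0.001]
ft_force: [0.1, -0.7, -5.4]
grip_width: 0.41
grip_force: 35.0
```

Request:
{"op": "arm_command", "data": {
  "motion": [
    [30, 0, 0, 10, 0],
    [30, 0, 0, 20, 0],
    [30, 0, 0, 30, 0],
    [30, 0, 0, 30, 0],
    [30, 0, 0, 30, 0]
  ]
}}

```text
time: 5.37
position: [0.5794, 0.0852, 0.1885]
tool_rot: [3.028, 0.834, -0.001]
ft_force: [-0.9, -0.5, -4.3]
grip_width: 0.408
grip_force: 35.0
```

```bash
cat > chk.py <<'E'
from h import *
im,d,K,T=snap("wrist"); s=get_state(); M=R.from_rotvec(s["tool_rot"]).as_matrix(); C=cloud(d,K,T); print(s["position"],s["tool_rot"],s["ft_force"])
p=((np.array([.574,.0828,.066])-s["position"])@M*1e3).round(1); print("hole in tool",p)
P=(C-s["position"])@M*1e3; np.savez("w3.npz",im=im,d=d,K=K,T=T)
g=(P[...,2]>0)&(P[...,2]<22)&(abs(P[...,1])<12)&(P[...,0]>5)&(P[...,0]<22)&(d>0); print("grip front x",np.median(P[g][:,0]),"->centre",np.median(P[g][:,0])-18)
f=(P[...,2]>27)&(P[...,2]<36)&(P[...,0]>0)&(P[...,0]<40)&(abs(P[...,1])<40); print("flange y",np.percentile(P[f][:,1],[.5,99.5]),"xmax",np.percentile(P[f][:,0],99.5),"ztop",np.median(P[f][:,2]))
pl=(abs(C[...,2]-.066)<.005)&(np.hypot(C[...,0]-.574,C[...,1]-.0828)<.06)
m=cv2.morphologyEx(pl.astype(np.uint8),cv2.MORPH_OPEN,np.ones((3,3)))
print("plate z",np.median(C[pl][:,2]),"plate x max",np.percentile(P[m>0][:,0],99.5)-42)
E
python3 chk.py
```

```text
[0.5799509  0.08546917 0.18930482] [3.02812770e+00 8.34664314e-01 1.75309855e-03] [ 0.28088585  0.0188852  -3.40507618]
hole in tool [ -6.6  -0.9 123.3]
grip front x 12.177381291774417 ->centre -5.822618708225583
flange y [-24.056383    23.87782346] xmax 20.955340822734975 ztop 32.38180743536206
plate z 0.0661063263908 plate x max -6.502937228837709
```

The error is about 0.7 mm in x and within 0.5 mm in y. I'll lower it, correcting by 0.7 mm.

Request:
{"op": "arm_command", "data": {
  "motion": [
    [30, -0.7, 0, 10, 0],
    [30, -0.7, 0, 20, 0],
    [30, -0.7, 0, 28, 0],
    [30, -0.7, 0, 34, 0],
    [30, -0.7, 0, 38, 0]
  ]
}}

```text
time: 5.83
position: [0.5783, 0.0853, 0.1491]
tool_rot: [-3.028, -0.836, 0.003]
ft_force: [-0.1, 0.3, -4.9]
grip_width: 0.41
grip_force: 35.0
```

Request:
{"op": "arm_command", "data": {
  "motion": [
    [30, 0, 0, 3, 0],
    [30, 0, 0, 5, 0],
    [30, 0, 0, 7, 0],
    [30, 0, 0, 7, 0]
  ]
}}

```text
time: 6.17
position: [0.5789, 0.0855, 0.1433]
tool_rot: [-3.028, -0.836, 0.0]
ft_force: [-0.4, 0.4, -4.7]
grip_width: 0.413
grip_force: 35.0
```

Request:
{"op": "arm_command", "data": {
  "motion": [
    [30, 0, 0, 5, 0],
    [30, 0, 0, 10, 0],
    [30, 0, 0, 15, 0],
    [30, 0, 0, 20, 0],
    [30, 0, 0, 24, 0]
  ]
}}

```text
time: 6.58
position: [0.5787, 0.0854, 0.1186]
tool_rot: [-3.028, -0.836, 0.001]
ft_force: [-0.4, 0.1, -4.6]
grip_width: 0.413
grip_force: 35.0
```

Request:
{"op": "arm_command", "data": {
  "motion": [
    [30, 0, 0, 4, 0],
    [30, 0, 0, 8, 0],
    [30, 0, 0, 11, 0],
    [30, 0, 0, 11, 0]
  ]
}}

```text
time: 6.92
position: [0.5785, 0.0854, 0.1076]
tool_rot: [-3.028, -0.836, 0.002]
ft_force: [-0.7, -0.7, -4.2]
grip_width: 0.408
grip_force: 35.0
```

Request:
{"op": "arm_command", "data": {
  "motion": [
    [30, 0, 0, 1, 0],
    [30, 0, 0, 2, 0],
    [30, 0, 0, 3, 0],
    [30, 0, 0, 3, 0]
  ]
}}

```text
time: 7.25
position: [0.579, 0.0855, 0.1055]
tool_rot: [3.028, 0.836, -0.0]
ft_force: [-0.6, -0.3, -4.9]
grip_width: 0.413
grip_force: 35.0
```

Request:
{"op": "arm_command", "data": {
  "motion": [
    [30, 0, 0, 1, 0],
    [30, 0, 0, 1, 0],
    [30, 0, 0, 1, 0]
  ]
}}

```text
time: 7.5
position: [0.579, 0.0855, 0.1045]
tool_rot: [3.028, 0.836, -0.0]
ft_force: [-0.2, -0.5, -4.4]
grip_width: 0.41
grip_force: 35.0
```

Request:
{"op": "arm_command", "data": {
  "motion": [
    [30, 0, 0, 0.7, 0],
    [30, 0, 0, 0.7, 0],
    [30, 0, 0, 1.2, 0],
    [30, 0, 0, 1.2, 0]
  ]
}}

```text
time: 7.83
position: [0.579, 0.0855, 0.1036]
tool_rot: [3.028, 0.836, -0.0]
ft_force: [-0.9, -0.0, -2.1]
grip_width: 0.407
grip_force: 35.0
```

Contact is starting. One more small step, then release gently.

Request:
{"op": "arm_command", "data": {
  "motion": [
    [30, 0, 0, 0.5, 0],
    [30, 0, 0, 0.8, 0],
    [30, 0, 0, 0.8, 0]
  ]
}}

```text
time: 8.08
position: [0.579, 0.0855, 0.1035]
tool_rot: [3.028, 0.836, 0.0]
ft_force: [-4.6, -0.5, 4.6]
grip_width: 0.411
grip_force: 35.0
```

Request:
{"op": "arm_command", "data": {
  "motion": [
    [38, 0, 0, 0, 0],
    [44, 0, 0, 0, 0],
    [52, 0, 0, 0, 0],
    [56, 0, 0, 0, 0],
    [56, 0, 0, 0, 0]
  ]
}}

```text
time: 8.5
position: [0.5792, 0.0855, 0.1025]
tool_rot: [3.028, 0.836, 0.001]
ft_force: [-0.6, 0.7, -1.5]
grip_width: 0.612
grip_force: 0.0
```

Request:
{"op": "arm_command", "data": {
  "motion": [
    [56, 0, 0, -5, 0],
    [56, 0, 0, -25, 0],
    [56, 0, 0, -60, 0],
    [56, 0, 0, -100, 0],
    [56, 0, 0, -140, 0]
  ]
}}

```text
time: 8.92
position: [0.5784, 0.0856, 0.244]
tool_rot: [-3.028, -0.836, 0.002]
ft_force: [1.5, 0.1, -0.8]
grip_width: 0.64
grip_force: 0.0
```

Request:
{"op": "arm_command", "data": {
  "motion": [
    [56, 0, 0, -20, 0],
    [56, -20, 0, -20, 0],
    [56, -50, 0, -20, 0],
    [56, -60, 0, -20, 0],
    [56, -60, 0, -20, 0]
  ]
}}

```text
time: 9.33
position: [0.5262, 0.053, 0.2632]
tool_rot: [3.027, 0.832, -0.0]
ft_force: [1.1, -0.2, 0.2]
grip_width: 0.643
grip_force: 0.0
```

```bash
python3 - <<'E'
from h import *
im,d,K,T=snap("wrist"); np.savez("w4.npz",im=im,d=d,K=K,T=T); s=get_state(); print(s["position"],s["tool_rot"],s["ft_force"])
ts,ds,Ks,Ts=snap("side"); np.savez("s4.npz",im=ts,d=ds,K=Ks,T=Ts)
save("pics/f.png",np.hstack([cv2.resize(im[0:300,110:410],(400,400)),cv2.resize(ts[90:210,210:330],(400,400),interpolation=cv2.INTER_CUBIC)]))
C=cloud(d,K,T)
near=np.hypot(C[...,0]-.574,C[...,1]-.0828)<.05
for z in(.066,.072,.122):
    m=(near&(abs(C[...,2]-z)<.004)); print(z,m.sum(),np.median(C[m],0))
m=(near&(C[...,2]>.112)).astype(np.uint8); p=C[m>0]; print("top z pct",np.percentile(p[:,2],[10,50,90]))
c,_=cv2.findContours(m,cv2.RETR_EXTERNAL,cv2.CHAIN_APPROX_NONE); c=max(c,key=len)
print(cv2.minAreaRect(np.array([ray(x,.122,K,T)[:2] for x in c[:,0]],np.float32)*1000))
# drawer front top edge, z~.126
m=(abs(C[...,2]-.126)<.004)&(C[...,1]<.03)&(C[...,1]>-.06)&(C[...,0]>.45)&(C[...,0]<.7)
q=C[m][:,:2].astype(np.float32)*1000; print("front",len(q),cv2.minAreaRect(q))
E
```

```text
[0.52731818 0.05400326 0.26309455] [3.02757603e+00 8.33117434e-01 1.70665854e-03] [-0.80166344 -0.13215262  1.05728926]
0.066 4076 [0.57734806 0.0845262  0.06615192]
0.072 541 [0.58667549 0.09111684 0.07200197]
0.122 1707 [0.57505631 0.08309383 0.12221545]
top z pct [0.33343647 0.34835656 0.36256884]
((409.68505859375, -8.235519409179688), (179.19332885742188, 475.08734130859375), 30.560083389282227)
front 2647 ((580.6503295898438, 4.237282752990723), (169.7720947265625, 12.95311164855957), 4.729602336883545)
```

View pics/f.png

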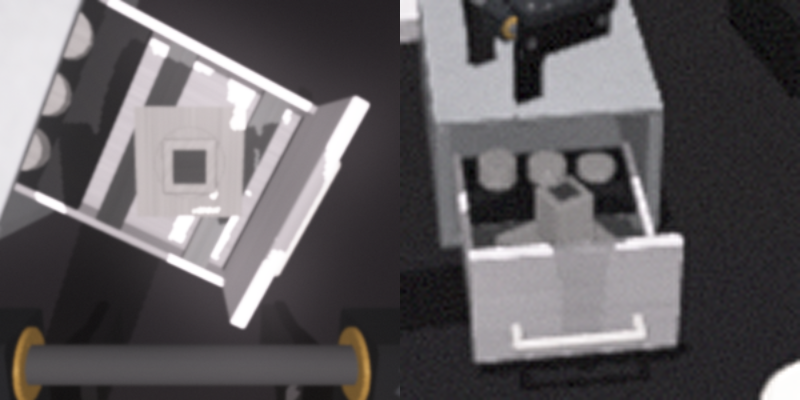

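The plunger is seated: the flange top reads 72 mm and the top 122 mm. In the crop it is at (190,165), and the plate still looks square to it. The drawer panel's centre is at (0.5807, 0.0042), yaw 4.7°. Next I'll close the fingers and go in front of the face.

Request:
{"op": "arm_command", "data": {
  "motion": [
    [30, 0, 22, 0, -6.5],
    [10, 0, 45, 0, -13],
    [0, 0, 67, 0, -19.5],
    [0, 0, 90, 0, -26],
    [0, 0, 111, 0, -32.5]
  ],
  "newtons": 20
}}

```text
time: 9.85
position: [0.586, -0.0409, 0.2621]
tool_rot: [-2.668, -1.658, -0.001]
ft_force: [0.1, -0.2, 0.2]
grip_width: 0.346
grip_force: 0.0
```

Request:
{"op": "arm_command", "data": {
  "motion": [
    [0, 0, 0, 0, -6.5],
    [0, 0, 0, 0, -13],
    [0, 0, 0, 0, -19.5],
    [0, 0, 0, 0, -26],
    [0, 0, 0, 0, -31.5]
  ]
}}

```text
time: 10.27
position: [0.5855, -0.0396, 0.2621]
tool_rot: [-2.117, -2.32, -0.002]
ft_force: [-0.5, 0.9, -0.6]
grip_width: 0.026
grip_force: 0.0
```

Request:
{"op": "arm_command", "data": {
  "motion": [
    [0, 0, 0, 0, 0],
    [0, 0, 0, 0, 0]
  ]
}}

```text
time: 10.43
position: [0.5851, -0.0399, 0.2621]
tool_rot: [-2.127, -2.311, -0.001]
ft_force: [-0.0, -0.6, 0.4]
grip_width: 0.004
grip_force: 0.0
```

```bash
python3 - <<'E'
from h import *
go([.5845,-.0417,.114],4.73); print(get_state()["ft_force"],get_state()["joint_positions"].round(2))
im,d,K,T=snap("wrist"); np.savez("w5.npz",im=im,d=d,K=K,T=T); C=cloud(d,K,T)
m=(abs(C[...,2]-.136)<.004)&(C[...,1]>.12)&(C[...,0]>.45)&(C[...,0]<.7); q=C[m][:,:2]
u=np.array([-.0824,.9966]); print("cab front along u",np.percentile(q@u,[.1,.5,1,2]), "at x0: edge",len(q))
m=(abs(C[...,2]-.126)<.004)&(abs(C[...,1]-.004)<.03); q=C[m][:,:2]; print("panel along u",np.percentile(q@u,[1,50,99]),len(q))
E
```

```text
[-1.9, -0.7, 148.1] yaw 94.76 spin 0.03
[-0.03612396 -0.57801759  0.38510233] [ 0.57  0.23 -0.64  1.56  0.14  1.4   0.  ]Traceback (most recent call last):
  File "<stdin>", line 5, in <module>
    return _quantile_unchecked(
        a, q, axis, out, overwrite_input, method, keepdims, weights)
    return _ureduce(a,
                    func=_quantile_ureduce_func,
    ...<5 lines>...
                    overwrite_input=overwrite_input,
                    method=method)
    r = func(a, **kwargs)
    result = _quantile(arr,
                       quantiles=q,
    ...<2 lines>...
                       out=out,
                       weights=wgt)
    slices_having_nans = np.isnan(arr[-1, ...])
                                  ~~~^^^^^^^^^
IndexError: index -1 is out of bounds for axis 0 with size 0
```

Request:
{"op": "arm_command", "data": {
  "motion": [
    [0, 0, 0, 35, 0],
    [0, 0, 0, 70, 0],
    [0, 0, 0, 105, 0],
    [0, 0, 0, 135, 0],
    [0, 0, 0, 148, 0]
  ]
}}

```text
time: 10.9
position: [0.5819, -0.0404, 0.1101]
tool_rot: [-2.123, -2.308, 0.006]
ft_force: [-0.9, 0.7, -0.2]
grip_width: 0.002
grip_force: 0.0
```

Request:
{"op": "arm_command", "data": {
  "motion": [
    [0, 5, 0, 0, 0],
    [0, 10, 0, 0, 0],
    [0, 15, 0, 0, 0],
    [0, 19, 0, 0, 0],
    [0, 22, 0, 0, 0]
  ]
}}

```text
time: 11.32
position: [0.5838, -0.0175, 0.1166]
tool_rot: [2.122, 2.313, 0.003]
ft_force: [0.5, -0.3, -0.5]
grip_width: 0.003
grip_force: 0.0
```

Request:
{"op": "arm_command", "data": {
  "motion": [
    [0, 2, 0, 0, 0],
    [0, 4, 0, 0, 0],
    [0, 6, 0, 0, 0],
    [0, 8, 0, 0, 0],
    [0, 10, 0, 0, 0]
  ]
}}

```text
time: 11.73
position: [0.582, -0.0099, 0.1149]
tool_rot: [2.125, 2.311, -0.001]
ft_force: [1.6, -2.8, 2.1]
grip_width: 0.006
grip_force: 1.3
```

Contact reads about -2.8 N. I'll push steadily at about 0.08 m/s.

Request:
{"op": "arm_command", "data": {
  "motion": [
    [0, 5, 0, 0, 0],
    [0, 12, 0, 0, 0],
    [0, 19, 0, 0, 0],
    [0, 26, 0, 0, 0],
    [0, 33, 0, 0, 0]
  ]
}}

```text
time: 12.15
position: [0.5792, 0.0232, 0.1148]
tool_rot: [2.125, 2.311, -0.001]
ft_force: [0.2, -5.4, 2.6]
grip_width: 0.008
grip_force: 2.5
```

Request:
{"op": "arm_command", "data": {
  "motion": [
    [0, 7, 0, 0, 0],
    [0, 14, 0, 0, 0],
    [0, 21, 0, 0, 0],
    [0, 28, 0, 0, 0],
    [0, 35, 0, 0, 0]
  ]
}}

```text
time: 12.57
position: [0.5762, 0.0595, 0.1148]
tool_rot: [2.125, 2.313, 0.0]
ft_force: [1.4, -4.4, 3.8]
grip_width: 0.004
grip_force: 2.5
```

Request:
{"op": "arm_command", "data": {
  "motion": [
    [0, 7, 0, 0, 0],
    [0, 14, 0, 0, 0],
    [0, 21, 0, 0, 0],
    [0, 27, 0, 0, 0],
    [0, 32, 0, 0, 0]
  ]
}}

```text
time: 12.98
position: [0.5732, 0.0923, 0.1144]
tool_rot: [-2.124, -2.314, -0.001]
ft_force: [2.5, -3.0, 1.9]
grip_width: 0.004
grip_force: 1.8
```

```bash
python3 - <<'E'
from h import *
s=get_state(); print(s["position"],s["tool_rot"],s["ft_force"])
im,d,K,T=snap("top"); C=cloud(d,K,T); sd=snap("side")
save("pics/g.png",np.hstack([cv2.resize(im[130:250,60:260],(500,300),interpolation=cv2.INTER_CUBIC),cv2.resize(sd[0][80:200,205:325],(300,300),interpolation=cv2.INTER_CUBIC)]))
E
```

```text
[0.57316245 0.09228675 0.11444337] [-2.12411513e+00 -2.31423431e+00 -9.89790066e-04] [ 2.45438672 -3.04738673  1.87485616]
```

View pics/g.png

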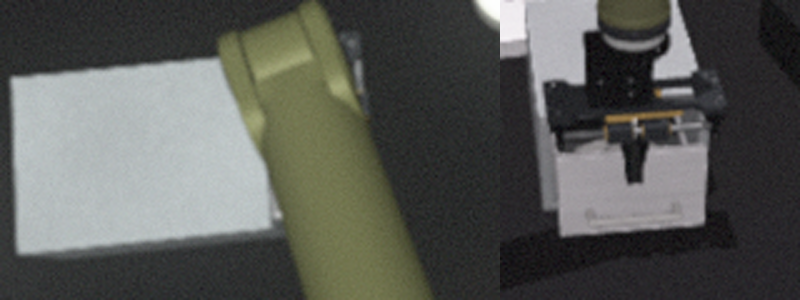

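The drawer is moving in straight and the plunger is passing under the lintel without any rise in force. About 75 mm remain.

Request:
{"op": "arm_command", "data": {
  "motion": [
    [0, 6, 0, 0, 0],
    [0, 12, 0, 0, 0],
    [0, 18, 0, 0, 0],
    [0, 24, 0, 0, 0],
    [0, 30, 0, 0, 0]
  ]
}}

```text
time: 13.5
position: [0.5698, 0.121, 0.1139]
tool_rot: [-2.125, -2.313, 0.003]
ft_force: [-1.5, -5.2, -0.4]
grip_width: -0.002
grip_force: 2.2
```

Request:
{"op": "arm_command", "data": {
  "motion": [
    [0, 4, 0, 0, 0],
    [0, 8, 0, 0, 0],
    [0, 12, 0, 0, 0],
    [0, 15, 0, 0, 0],
    [0, 18, 0, 0, 0]
  ]
}}

```text
time: 13.92
position: [0.569, 0.1394, 0.1144]
tool_rot: [-2.125, -2.314, -0.0]
ft_force: [-0.9, -3.2, -1.0]
grip_width: 0.006
grip_force: 1.4
```

Request:
{"op": "arm_command", "data": {
  "motion": [
    [0, 2, 0, 0, 0],
    [0, 4, 0, 0, 0],
    [0, 6, 0, 0, 0],
    [0, 8, 0, 0, 0],
    [0, 10, 0, 0, 0]
  ]
}}

```text
time: 14.33
position: [0.5685, 0.1489, 0.1147]
tool_rot: [2.125, 2.313, 0.0]
ft_force: [-0.1, -2.2, -0.7]
grip_width: 0.004
grip_force: 1.2
```

Request:
{"op": "arm_command", "data": {
  "motion": [
    [0, 1.5, 0, 0, 0],
    [0, 3, 0, 0, 0],
    [0, 4.5, 0, 0, 0],
    [0, 6, 0, 0, 0]
  ]
}}

```text
time: 14.67
position: [0.5683, 0.1511, 0.1147]
tool_rot: [2.125, 2.309, -0.006]
ft_force: [-1.1, -11.3, 3.0]
grip_width: 0.008
grip_force: 5.1
```

Request:
{"op": "arm_command", "data": {
  "motion": [
    [0, 1.5, 0, 0, 0],
    [0, 3, 0, 0, 0],
    [0, 4.5, 0, 0, 0],
    [0, 6, 0, 0, 0]
  ]
}}

```text
time: 15.0
position: [0.5677, 0.1581, 0.1147]
tool_rot: [2.126, 2.31, -0.004]
ft_force: [-2.3, -5.5, 1.5]
grip_width: 0.003
grip_force: 2.7
```

The detent met at y about 0.151, so home is at about 0.169. I'll continue slowly.

Request:
{"op": "arm_command", "data": {
  "motion": [
    [0, 1, 0, 0, 0],
    [0, 2, 0, 0, 0],
    [0, 3, 0, 0, 0],
    [0, 4, 0, 0, 0],
    [0, 5, 0, 0, 0]
  ]
}}

```text
time: 15.42
position: [0.567, 0.1673, 0.1149]
tool_rot: [-2.123, -2.315, -0.003]
ft_force: [0.9, -2.5, -0.4]
grip_width: 0.012
grip_force: 1.8
```

Request:
{"op": "arm_command", "data": {
  "motion": [
    [0, 1, 0, 0, 0],
    [0, 2, 0, 0, 0],
    [0, 3, 0, 0, 0],
    [0, 4, 0, 0, 0],
    [0, 4, 0, 0, 0]
  ]
}}

```text
time: 15.83
position: [0.567, 0.1673, 0.1149]
tool_rot: [2.125, 2.31, -0.004]
ft_force: [-0.3, -6.8, 3.8]
grip_width: 0.003
grip_force: 3.2
```

The drawer is on the rubber stop with a light 7 N. I'll back off and inspect.

Request:
{"op": "arm_command", "data": {
  "motion": [
    [0, -3, 0, 0, 0],
    [0, -8, 0, 0, 0],
    [0, -20, 0, 0, 0],
    [0, -40, 0, 0, 0],
    [0, -70, 0, 0, 0]
  ]
}}

```text
time: 16.25
position: [0.572, 0.1023, 0.1146]
tool_rot: [-2.118, -2.318, -0.003]
ft_force: [-0.2, -1.0, -0.3]
grip_width: 0.007
grip_force: 0.0
```

Request:
{"op": "arm_command", "data": {
  "motion": [
    [0, -35, 0, -20, 0],
    [0, -70, 0, -40, 0],
    [0, -105, 0, -60, 0],
    [0, -140, 0, -80, 0],
    [0, -140, 0, -100, 0]
  ]
}}

```text
time: 16.67
position: [0.5843, -0.0507, 0.2148]
tool_rot: [2.137, 2.299, -0.006]
ft_force: [0.8, -1.7, -0.9]
grip_width: 0.005
grip_force: 0.0
```

```bash
python3 - <<'E'
from h import *
s=get_state(); print(s["time"],s["position"],s["ft_force"])
im,d,K,T=snap("top"); sd,ds,Ks,Ts=snap("side"); w,dw,Kw,Tw=snap("wrist")
u=np.array([-.0824,.9966])
for n,D,k,t in(("top",d,K,T),("wrist",dw,Kw,Tw),("side",ds,Ks,Ts)):
    C=cloud(D,k,t); uc=C[...,:2]@u
    b=(C[...,0]>.45)&(C[...,0]<.69)&(uc<.25)&(uc>.05)
    for z in(.126,.136):
        m=b&(abs(C[...,2]-z)<.0045); print(n,z,m.sum(),np.percentile(uc[m],[1,5,50]).round(4) if m.sum() else "")
C=cloud(ds,Ks,Ts); uc=C[...,:2]@u
for z in(.08,.1,.115): 
    m=(abs(C[...,2]-z)<.006)&(abs(C[...,0]-.566)<.07)&(uc>.05)&(uc<.2); print("face z",z,np.median(uc[m]))
    m=(abs(C[...,2]-z)<.006)&(abs(abs(C[...,0]-.566)-.096)<.004)&(uc>.05)&(uc<.2); print("  frame",m.sum(),np.median(uc[m]) if m.sum() else "")
save("pics/h.png",np.hstack([cv2.resize(w,(512,384)),cv2.resize(sd[60:180,210:300],(288,384),interpolation=cv2.INTER_CUBIC)]))
E
```

```text
16.6667 [ 0.58428836 -0.05067136  0.21483089] [ 0.83063643 -1.70371716 -0.85503771]
top 0.126 65 [0.1303 0.1306 0.1315]
top 0.136 2792 [0.1317 0.1364 0.1905]
wrist 0.126 0 
wrist 0.136 0 
side 0.126 67 [0.1281 0.1292 0.1335]
side 0.136 315 [0.1282 0.1297 0.1843]
face z 0.08 0.13191523413877293
  frame 14 0.13311777504579791
face z 0.1 0.1318427403380322
  frame 14 0.13164243894581168
face z 0.115 0.13084894061338473
  frame 11 0.1319025827130307
```

View pics/h.png

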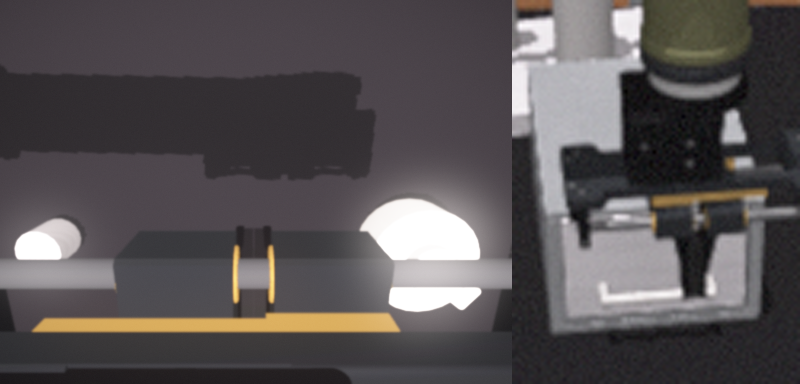

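The side crop shows the drawer face inside the cabinet frame. Face and frame agree to within about 1 mm (0.1318 vs 0.132), so it is flush, and the robot is clear. I'm handing the job in.

```bash
python3 -c "
from bench import *
print(close_job())"
```

```text
the job is handed in; nothing more can be done
None
```

The square plunger was seated in the index plate (flange on the plate, top at 122 mm), the drawer was eased past its detent to the stop and measures flush to about 1 mm, the arm is clear, and the job was handed in at about 17 s; I could not see the plunger once the drawer was closed.

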